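# Hold the spring stop down and push the tile sled past it

## Task

Send the sled with the glaze test tile past the spring stop of the sliding jig: press the long steel bar on the near side of the jig fully down with the fingertips and, keeping it down, push the sled by its upright handle plate along the lane, right past the stop, up to the end stop on the right. Then take the hand away, so that the spring stop comes up again behind the sled and locks it in. Only press and push: do not lift the sled or the tile, leave the tile lying in the sled, and do not disturb the other things on the bench.

Things in the scene. Friction and masses are not known exactly. Their poses are not given: they have to be found in the camera images.
- jig: fixed sliding jig: plywood board 130 (x) x 350 (y) x 14 mm with a lane between two low aluminium rails (tops z = 29 mm) whose lips hold the sled down. Origin: centre of the underside, on the bench top. y runs along the lane to the robot's left, x away from the robot; the sled is pushed towards -y (right). Lane: middle line x = +22 mm, floor z = 14 mm
- stop_top (a point): middle of the top of the spring stop, a steel block 30 mm wide (x) and 10 mm long (y) in the lane at jig x = +22, y = -15 mm. Raised, it rises 9 mm above the lane floor and blocks the sled; it goes down with the press bar. The end stop is the aluminium block at the right end of the lane, 71 x 18 mm, its face at jig y = -157 mm, its top at z = 38 mm. Axes as the jig's
- stop_bar (a joint): travel of the press bar, which carries the spring stop (linked under the board): 0 = up, stop blocks the lane; 0.014 m = fully down. It moves straight down without tilting wherever it is pressed, needs about 3 N to start and 7 N at the bottom, and springs up when let go. The stop is below the lane floor from 0.009 m on
- bar_top (a point): centre of the press bar's upper face, moving with it. Flat smooth steel bar on the near side of the lane, 26 mm wide (x) and 240 mm long (y), middle line at jig x = -36 mm, from y = -65 to +175 mm (this point: +55); upper face at z = 47 mm when up, 33 mm when fully down. Axes as the jig's
- sled: loose wooden sled in the lane, 68 (x) x 130 (y) x 8 mm plate with a tile pocket, about 0.4 kg, sliding easily. Origin: centre of the underside; axes: the jig's. Its nose, 65 mm from the origin towards -y, starts 10 to 35 mm short of the stop. Past the stop its origin is between y = -85 mm (tail clear of the stop) and -92 mm (against the end stop) in the jig's frame
- handle (a point): middle of the rear (left, +y) face of the sled's handle plate, the face to push towards -y. The aluminium plate, 12 mm thick (y), stands on the sled and reaches out over the whole width of the press bar; there it spans z = 52 to 82 mm. This point: over the bar's middle line, z = 67 mm, 58 mm towards -x and 41 mm towards +y from the sled's origin
- tile: glaze test tile 72 x 48 x 9 mm, lying loose in the sled's pocket (5 mm rims), its long side along the lane. Origin: centre of its underside, 20 mm from the sled's origin towards -y and 8 mm above it
- stilt: three-armed kiln stilt, 44 x 39 x 16 mm, on the bench on the near side of the jig, to the right; leave alone. Origin under its centre
- label_roll: small roll of paper labels, 60 mm across, 26 mm high, beyond the jig; leave alone. Origin under its centre
- jar: glaze jar with screw lid, 65 mm across, 62 mm high, on the bench on the near side of the jig, to the right; leave alone. Origin under its centre
Not all that is in view belongs to the job. There is more than one size of the tile; the job needs the larger.

How it is judged:
By the outcome, as a careful person would: the job done as asked, in the order asked, and still so for the second after the job is handed in, with the robot touching nothing.
It also fails if it takes over 38 s, if anything falls off the work surface, if the arm or the gripper's body presses on something with over 40 N, if the wrist force passes 120 N, or if a joint passes its speed limit or range.

## Robot

A 6-joint arm with a two-finger parallel gripper is mounted at the origin on a cart in front of the work surface, level with it; the furniture and walls round the work are solid. World frame = base frame: x ahead of the robot, y to its left, z up, the work surface at z = 0. Lengths are in m, angles in rad, forces in N, time in s.
With the tool pointing down it reaches from about 0.225 to 0.875 m from the base axis. Payload 3.4 kg.
Tool frame: the origin (TCP) lies at the very end of the fingers, on their centre line; the grasp point (between the pads) lies 19 mm behind it (manip.pinch_z is the distance from the TCP to the grasp point, in m); z points along the fingers, y is the line along which they close (so a half turn about z gives the same grasp; the last joint's range is limited). The gripper opens to 85 mm and grips with 20 to 120 N. Pads are 22 mm wide; open, the fingers measure 114 mm over their backs; the gripper's body (76 mm by 85 mm) begins 54 mm behind the grasp point. The pads swing forward as they close: fully open they stand 13 mm farther back than shut.
Start: joints at [-1.394, 0.276, 1.505, -0, 1.361, -0.121], TCP at [0.169, -0.55, 0.231] pointing down, gripper open.
Joint ranges: [-2.89, 2.89], [-0.75, 2.08], [0.22, 2.7], [-1.18, 4.32], [0.11, 2.71], [-2.7, 2.7]. Speed limits (rad/s): [2.57, 2.57, 3.14, 3.14, 3.14, 3.14].

## Interface

Orientations are given as a unit quaternion [w, x, y, z].
In Python, from rig import manip gives the robot as it stands. The module is installed in compiled form; this text tells all that it offers.
- The arm moves only by the shell command python3 -m jog 'ROWS' [FORCE]. ROWS is JSON, a list of rows, each an object of numbers: "dx", "dy", "dz": the shift along the tool's x, y, z each as a share of 25 cm, from -1 to 1; "ax", "ay", "az": the turn, a rotation vector about the tool's x, y, z each as a share of 90 degrees, from -1 to 1; "grip": the opening, from -1 (shut) to 1 (fully open), so that 0 is half open. A call has 1 to 5 rows; each row is the pose to reach, as a shift and turn from the pose commanded when the call began, along the tool's axes at that moment; what a row does not reach only later rows make up. A row lasts 1/12 s, in which the tool goes at most 41.7 mm and 7.16 degrees, less where a joint would pass 70% of its speed; a pose out of reach is approached as far as the arm can. A call with a number of a shift or a turn outside -1 to 1 is refused whole. A call with a gripper value outside its range is refused whole. The fingers move at their own pace and stop on an object; FORCE is the grip in N (left out, the last holds). Time passes only in rows, so rows that repeat a pose let the fingers close. It gives the time, the measured TCP pose, the force, the opening and the grip force at its end, in the units of the state.
- manip.get_state(): the state, without advancing time (a new reading comes with each control period).
- manip.get_image(name): name is "side" or "top"; returns a dict with "img" (400x640x3 uint8, red, green, blue), "mtx" (3x3 intrinsics, pixels), "world_to_cam" (4x4, takes a point from world to camera coordinates). Camera axes: x right, y down, z forward; pixel columns grow to the right and rows downward; lengths in m; the calibration is good to about 2 mm. A picture is of the moment at which its call begins. There is no depth.
- manip.sign_off(): hands the job in; it is judged then, once.
The state is a dict: "clock": time; "qpos": joint angles; "qd": joint speeds; "effort": joint torques, N m; "position": TCP position; "ee_rot": TCP orientation; "contact_force": force on the tool from outside, world axes, zero at the start; "moment": the same for the moment, N m; "width": finger opening in m; "gripper_force": force on a finger pad.
Only numpy, scipy, OpenCV 4.12 (cv2) and the standard library are available. Lean on these libraries where they do the work, as an engineer would, in place of code of your own. Each camera call takes 0.05 s, during which the arm holds its last target. There are 200 camera calls.

## Working session

There is one attempt and no reset: what is moved stays moved. The work goes in short steps, Python scripts to look and compute and a shell command to move; the robot and the scene stay as the last step left them, time stands still between calls to the robot, and variables do not carry over. Pictures are saved under pics/ and viewed, at most 10 in all, crops included, and the job is handed in when it is done.

```bash
mkdir -p pics; python3 - <<'E'
from rig import manip
import cv2, numpy as np
for n in("top","side"):
    d=manip.get_image(n); cv2.imwrite(f"pics/{n}0.png",d["img"][:,:,::-1]); np.savez(f"{n}.npz",**d)
    print(n,d["mtx"].tolist(),d["world_to_cam"].round(4).tolist())
s=manip.get_state(); print(s)
E
```

```text
top [[457.30305263002913, 0.0, 315.1195580756596], [0.0, 457.30305263002913, 197.6393732766527], [0.0, 0.0, 1.0]] [[-0.0229, -0.9994, -0.0243, -0.433], [-0.9857, 0.0267, -0.1664, 0.5432], [0.167, 0.0201, -0.9858, 0.8302], [0.0, 0.0, 0.0, 1.0]]
side [[466.7588744411431, 0.0, 325.5385752011029], [0.0, 466.7588744411431, 206.74675727021517], [0.0, 0.0, 1.0]] [[-0.9992, -0.0396, 0.0089, 0.5244], [-0.0302, 0.5783, -0.8153, 0.3258], [0.0271, -0.8149, -0.579, 0.5254], [0.0, 0.0, 0.0, 1.0]]
{'clock': 0.1, 'qpos': array([-1.39400902e+00,  2.76566517e-01,  1.50598738e+00,  1.72607367e-05,
        1.36068912e+00, -1.21014687e-01]), 'qd': array([-4.11072213e-05, -2.46001861e-03, -3.18855591e-03,  7.90075063e-05,
        3.30770166e-04,  7.55019314e-04]), 'effort': array([ 1.19382541e-03, -4.17700517e+01, -2.46405888e+01, -1.62769534e-04,
        5.87858274e-03,  2.09264840e-05]), 'position': array([ 0.16862882, -0.54924407,  0.23051401]), 'ee_rot': array([-8.25098096e-04,  9.88934645e-01,  1.48349542e-01, -1.45725378e-05]), 'contact_force': array([-0.03951784,  0.41140899,  0.04012247]), 'moment': array([ 0.0293691 ,  0.02009089, -0.04419497]), 'gripper_force': 0.0, 'width': 0.08511567976278278}
```

View pics/top0.png

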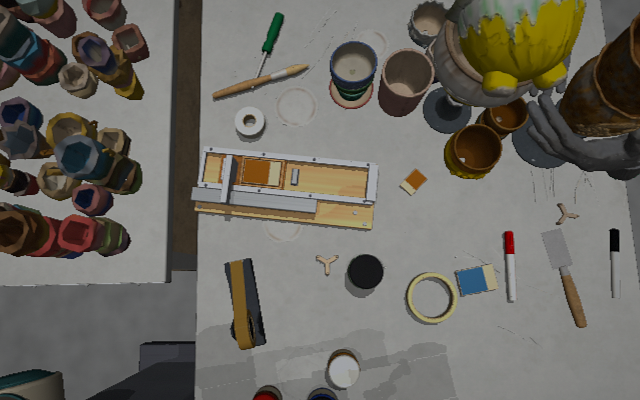

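View pics/side0.png

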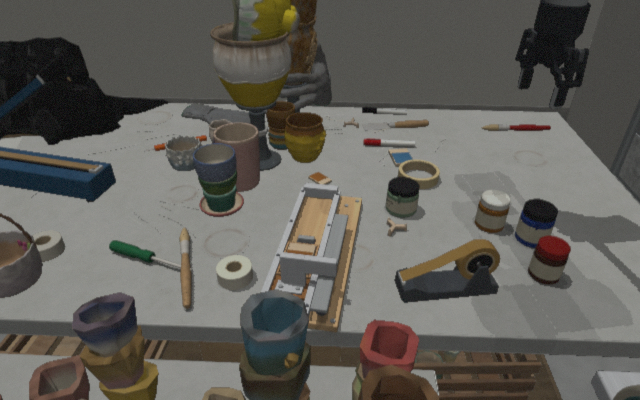

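The top view shows the jig at (195–380, 147–228), with the handle plate at about (228,180), the sled and its tile at (262,172), the raised stop at (295,177) and the end stop at (372,183).

Things that could be mistaken for the target:
- **Tiles:** orange and white in the sled (262,172), small orange and white on the bench (413,181), and blue (476,280). The one in the sled is the larger and is the one I want.
- **Bar:** the steel bar on the near side (255,200), as opposed to the rails at (290,155) and (330,200).

I'll check this in one close crop.

```bash
python3 - <<'E'
import cv2
i=cv2.imread("pics/top0.png")[138:238,185:390]; cv2.imwrite("pics/c1.png",cv2.resize(i,None,fx=3.9,fy=3.9,interpolation=cv2.INTER_CUBIC))
i=cv2.imread("pics/side0.png")[180:330,255:375]; cv2.imwrite("pics/c2.png",cv2.resize(i,None,fx=4,fy=4,interpolation=cv2.INTER_CUBIC))
E
```

```text
(no output)
```

View pics/c1.png

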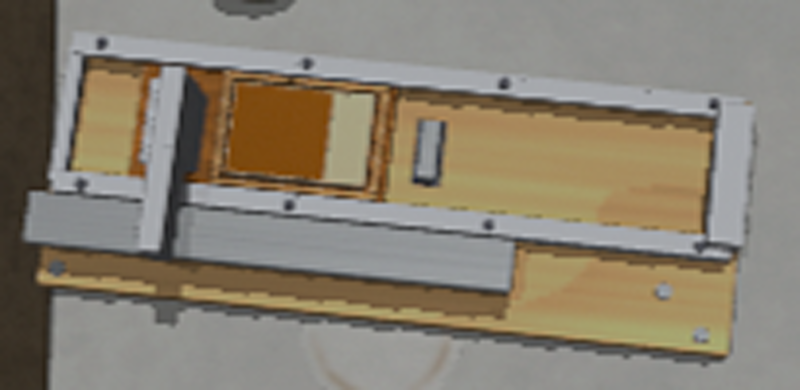

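View pics/c2.png

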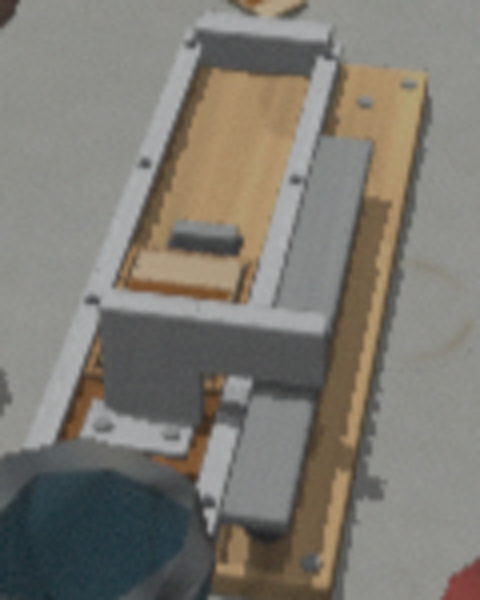

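The crops confirm it. The larger tile lies in the sled (crop 1 around (300,130)). The press bar corners are (30,192), (25,242), (515,240) and (508,292), the handle's rear top edge runs (162,68)–(140,250), and the stop is raised at (430,148). Next I fit the pose.

```bash
cat > fit.py <<'E'
import numpy as np
from scipy.optimize import least_squares
C={n:np.load(f"{n}.npz") for n in("top","side")}
def proj(n,P):
    q=C[n]["world_to_cam"]@np.r_[P,1]; q=C[n]["mtx"]@q[:3]; return q[:2]/q[2]
O=[("top",30,192,-23,175,47),("top",25,242,-49,175,47),("top",515,240,-23,-65,47),("top",508,292,-49,-65,47),
("top",38,283,-65,175,14),("top",728,355,-65,-175,14),("top",722,100,57.5,-157,38),("top",754,103,57.5,-175,38),("top",742,247,-13.5,-175,38),
("side",320,138,-23,-65,47),("side",373,143,-49,-65,47),("side",222,518,-23,175,47),("side",290,525,-49,175,47),("side",428,70,-65,-175,14)]
H=[("top",140,250,82),("side",327,332,82)]
def px(n,u,v): return np.array([u/3.9+185,v/3.9+138]) if n=="top" else np.array([u/4+255,v/4+180])
def W(p,x,y,z):
    c,s=np.cos(p[2]),np.sin(p[2]); return np.array([p[0]+c*x-s*y,p[1]+s*x+c*y,z])
def res(p):
    r=[proj(n,W(p,x/1e3,y/1e3,z/1e3))-px(n,u,v) for n,u,v,x,y,z in O]
    r+=[proj(n,W(p,p[3],p[4],z/1e3))-px(n,u,v) for n,u,v,z in H]
    return np.ravel(r)
if __name__=="__main__":
    f=least_squares(res,[.4,-.3,0,-.05,.1],loss="soft_l1"); p=f.x
    print(p.round(4)); print(res(p).reshape(-1,2).round(1).tolist())
    print("sled y",p[4]-.041)
    np.save("p.npy",p)
    for nm,y in(("handle rear",p[4]),("end rear",-.092+.041),("bar end",.175)): print(nm,W(p,-.036,y,.047).round(4))
E
python3 fit.py; python3 - <<'E'
from rig import manip
from scipy.spatial.transform import Rotation as R
s=manip.get_state();q=s["ee_rot"];print(R.from_quat([*q[1:],q[0]]).as_matrix().round(3))
E
```

```text
[ 0.558  -0.3884 -0.1261 -0.0519  0.1082]
[[-0.8, 0.2], [-1.5, 0.8], [-0.0, 0.2], [0.3, 0.5], [-1.1, 0.9], [0.1, 0.4], [-1.2, 0.5], [-0.1, 0.6], [-0.0, -0.1], [-0.9, -1.7], [-0.5, -1.5], [-1.0, -2.0], [-0.5, -1.4], [-0.6, -0.3], [-0.7, 0.8], [-0.6, -1.2]]
sled y 0.06718868483887191
handle rear [ 0.5359 -0.2766  0.047 ]
end rear [ 0.5159 -0.4345  0.047 ]
bar end [ 0.5443 -0.2103  0.047 ]
[[ 0.956  0.293 -0.   ]
 [ 0.293 -0.956  0.002]
 [ 0.    -0.002 -1.   ]]
```

The fit is good: the sled origin is at jig y = 67 mm and the jig yaw is −7.2°. I'll shut the fingers, point tool x along the lane (+y) and press on the bar behind the handle plate. This helper works out the remaining shift.

```bash
cat > togo.py <<'E'
import sys,numpy as np
from rig import manip
from scipy.spatial.transform import Rotation as R
from fit import W
p=np.load("p.npy"); x,y,z=map(float,sys.argv[1:4])   # jig mm target of TCP
s=manip.get_state(); q=s["ee_rot"]; M=R.from_quat([*q[1:],q[0]])
a=np.pi/2+p[2]; T=R.from_matrix(np.array([[np.cos(a),np.sin(a),0],[np.sin(a),-np.cos(a),0],[0,0,-1]]))
d=M.inv().apply(W(p,x/1e3,y/1e3,z/1e3)-s["position"])/.25
c,sn=np.cos(p[2]),np.sin(p[2]); r=s["position"]-[p[0],p[1],0]
print("t",s["clock"],"d",d.round(3),"a",((M.inv()*T).as_rotvec()/(np.pi/2)).round(3),"TCP jig mm",(1e3*np.array([c*r[0]+sn*r[1],-sn*r[0]+c*r[1],r[2]])).round(1),"F",s["contact_force"].round(1),"w",round(s["width"],4))
E
python3 togo.py -36 138 120
python3 -m jog '[{"dx":0.7,"dy":-0.3,"az":-0.36,"grip":-1},{"dx":0.7,"dy":-0.3,"az":-0.36,"grip":-1},{"dx":0.7,"dy":-0.3,"az":-0.36,"grip":-1},{"dx":0.7,"dy":-0.3,"az":-0.36,"grip":-1},{"dx":0.7,"dy":-0.3,"az":-0.36,"grip":-1}]' 60
python3 togo.py -36 138 120
```

```text
t 0.1 d [ 1.773 -0.72   0.444] a [-0.001 -0.001 -0.73 ] TCP jig mm [-366.  -208.5  230.5] F [-0.   0.4  0. ] w 0.0851
t 0.1 d [ 1.773 -0.72   0.444] a [-0.001 -0.001 -0.73 ] TCP jig mm [-366.  -208.5  230.5] F [-0.   0.4  0. ] w 0.0851schema error: expected keys dx, dy, dz, ax, ay, az, grip
```

```bash

python3 -m jog '[{"dx":0.7,"dy":-0.3,"dz":0,"ax":0,"ay":0,"az":-0.36,"grip":-1},{"dx":0.7,"dy":-0.3,"dz":0,"ax":0,"ay":0,"az":-0.36,"grip":-1},{"dx":0.7,"dy":-0.3,"dz":0,"ax":0,"ay":0,"az":-0.36,"grip":-1},{"dx":0.7,"dy":-0.3,"dz":0,"ax":0,"ay":0,"az":-0.36,"grip":-1},{"dx":0.7,"dy":-0.3,"dz":0,"ax":0,"ay":0,"az":-0.36,"grip":-1}]' 60
python3 togo.py -36 138 120
```

```text
clock: 0.52
position: [0.3163, -0.4233, 0.2309]
ee_rot: [-0.001, 0.907, 0.421, 0.001]
contact_force: [-0.9, 0.3, 0.0]
width: 0.0253
gripper_force: 0.0
t 0.5167 d [1.114 0.229 0.447] a [-0.    -0.002 -0.366] TCP jig mm [-235.4  -65.   230.9] F [-0.9  0.3  0. ] w 0.0253
```

```bash

python3 -m jog '[{"dx":0.75,"dy":0.15,"dz":0.1,"ax":0,"ay":0,"az":-0.36,"grip":-1},{"dx":0.75,"dy":0.15,"dz":0.1,"ax":0,"ay":0,"az":-0.36,"grip":-1},{"dx":0.75,"dy":0.15,"dz":0.1,"ax":0,"ay":0,"az":-0.36,"grip":-1},{"dx":0.75,"dy":0.15,"dz":0.1,"ax":0,"ay":0,"az":-0.36,"grip":-1},{"dx":0.75,"dy":0.15,"dz":0.1,"ax":0,"ay":0,"az":-0.36,"grip":-1}]'
python3 togo.py -36 138 120
```

```text
clock: 0.93
position: [0.4666, -0.3054, 0.2054]
ee_rot: [-0.001, 0.753, 0.658, 0.001]
contact_force: [0.5, 1.0, 1.1]
width: -0.0001
gripper_force: 0.0
t 0.9333 d [0.27  0.258 0.342] a [ 0.    -0.001 -0.006] TCP jig mm [-101.1   70.8  205.4] F [0.5 1.  1.1] w -0.0001
```

```bash

python3 -m jog '[{"dx":0.27,"dy":0.26,"dz":0.1,"ax":0,"ay":0,"az":-0.005,"grip":-1},{"dx":0.27,"dy":0.26,"dz":0.2,"ax":0,"ay":0,"az":-0.005,"grip":-1},{"dx":0.27,"dy":0.26,"dz":0.34,"ax":0,"ay":0,"az":-0.005,"grip":-1},{"dx":0.27,"dy":0.26,"dz":0.34,"ax":0,"ay":0,"az":-0.005,"grip":-1},{"dx":0.27,"dy":0.26,"dz":0.34,"ax":0,"ay":0,"az":-0.005,"grip":-1}]'
python3 togo.py -36 138 55
python3 - <<'E'
from rig import manip
import cv2,numpy as np
a=manip.get_image("side")["img"][130:330,235:395,::-1];b=manip.get_image("top")["img"][120:240,180:390,::-1]
cv2.imwrite("pics/s1.png",np.hstack([cv2.resize(a,(320,400)),cv2.resize(b,(480,274)).copy() if 0 else np.vstack([cv2.resize(b,(480,274)),np.zeros((126,480,3),np.uint8)])]))
E
```

```text
clock: 1.35
position: [0.5363, -0.2484, 0.1172]
ee_rot: [-0.004, 0.752, 0.659, -0.001]
contact_force: [-0.6, 0.6, -0.3]
width: -0.0002
gripper_force: 0.0
t 1.35 d [0.007 0.015 0.249] a [-0.005 -0.002 -0.004] TCP jig mm [-39.1 136.2 117.2] F [-0.6  0.6 -0.3] w -0.0002
```

View pics/s1.png

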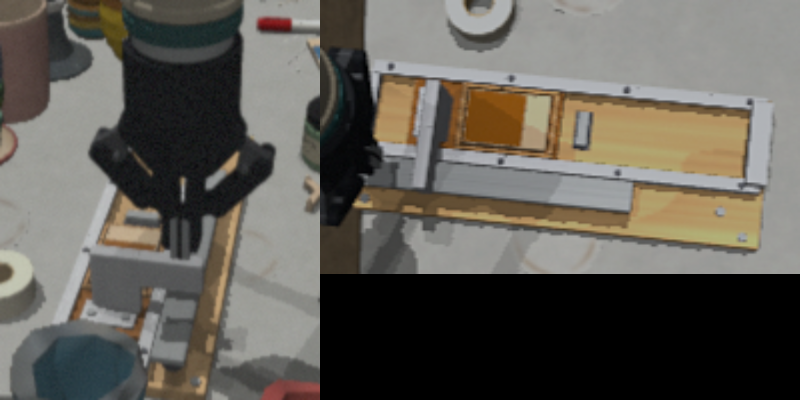

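The closed fingertips hang over the bar behind the handle plate (tips at about (180,255) in the side crop), and the sled and tile haven't moved. Going down.

```bash

python3 -m jog '[{"dx":0,"dy":0.01,"dz":0.12,"ax":0,"ay":0,"az":0,"grip":-1},{"dx":0,"dy":0.01,"dz":0.24,"ax":0,"ay":0,"az":0,"grip":-1},{"dx":0,"dy":0.01,"dz":0.24,"ax":0,"ay":0,"az":0,"grip":-1},{"dx":0,"dy":0.01,"dz":0.24,"ax":0,"ay":0,"az":0,"grip":-1}]'
python3 togo.py -36 136 33
```

```text
clock: 1.78
position: [0.5399, -0.2523, 0.0621]
ee_rot: [-0.0, 0.753, 0.657, -0.0]
contact_force: [0.8, -0.0, 0.8]
width: -0.0
gripper_force: 0.0
t 1.7833 d [ 0.013 -0.004  0.116] a [-0.     0.    -0.006] TCP jig mm [-35.1 132.7  62.1] F [ 0.8 -0.   0.8] w -0.0
```

```bash

python3 -m jog '[{"dx":0,"dy":0,"dz":0.04,"ax":0,"ay":0,"az":0,"grip":-1},{"dx":0,"dy":0,"dz":0.07,"ax":0,"ay":0,"az":0,"grip":-1},{"dx":0,"dy":0,"dz":0.1,"ax":0,"ay":0,"az":0,"grip":-1},{"dx":0,"dy":0,"dz":0.1,"ax":0,"ay":0,"az":0,"grip":-1}]'
python3 togo.py -36 132 33
```

```text
clock: 2.12
position: [0.5419, -0.2526, 0.0368]
ee_rot: [0.002, 0.753, 0.658, 0.0]
contact_force: [-0.4, -1.4, 5.6]
width: 0.0002
gripper_force: 3.0
t 2.1167 d [-0.003 -0.012  0.015] a [ 0.002  0.001 -0.005] TCP jig mm [-33.1 132.8  36.8] F [-0.4 -1.4  5.6] w 0.0002
```

```bash

python3 -m jog '[{"dx":0,"dy":-0.008,"dz":0.01,"ax":0,"ay":0,"az":0,"grip":-1},{"dx":0,"dy":-0.008,"dz":0.02,"ax":0,"ay":0,"az":0,"grip":-1},{"dx":0,"dy":-0.008,"dz":0.02,"ax":0,"ay":0,"az":0,"grip":-1},{"dx":0,"dy":-0.008,"dz":0.02,"ax":0,"ay":0,"az":0,"grip":-1}]'
python3 togo.py -36 -39 33
```

```text
clock: 2.45
position: [0.5412, -0.2524, 0.0333]
ee_rot: [0.003, 0.753, 0.658, 0.001]
contact_force: [1.8, -2.0, 7.4]
width: 0.0001
gripper_force: 3.5
t 2.45 d [-0.687 -0.003  0.003] a [ 0.004  0.002 -0.005] TCP jig mm [-33.8 132.8  33.3] F [ 1.8 -2.   7.4] w 0.0001
```

```bash

python3 -m jog '[{"dx":0,"dy":-0.005,"dz":0.015,"ax":0,"ay":0,"az":0,"grip":-1},{"dx":-0.03,"dy":-0.005,"dz":0.015,"ax":0,"ay":0,"az":0,"grip":-1},{"dx":-0.06,"dy":-0.005,"dz":0.015,"ax":0,"ay":0,"az":0,"grip":-1},{"dx":-0.08,"dy":-0.005,"dz":0.015,"ax":0,"ay":0,"az":0,"grip":-1},{"dx":-0.08,"dy":-0.005,"dz":0.015,"ax":0,"ay":0,"az":0,"grip":-1}]'
python3 togo.py -36 -40 33
```

```text
clock: 2.87
position: [0.5383, -0.2682, 0.0326]
ee_rot: [0.001, 0.754, 0.657, 0.004]
contact_force: [1.1, 12.8, 26.9]
width: 0.0001
gripper_force: 13.1
t 2.8667 d [-0.627  0.001 -0.004] a [ 0.005 -0.003 -0.007] TCP jig mm [-34.6 116.8  32.6] F [ 1.1 12.8 26.9] w 0.0001
```

```bash

python3 -m jog '[{"dx":-0.04,"dy":0,"dz":-0.003,"ax":0,"ay":0,"az":0,"grip":-1},{"dx":-0.08,"dy":0,"dz":-0.003,"ax":0,"ay":0,"az":0,"grip":-1},{"dx":-0.12,"dy":0,"dz":-0.003,"ax":0,"ay":0,"az":0,"grip":-1},{"dx":-0.16,"dy":0,"dz":-0.003,"ax":0,"ay":0,"az":0,"grip":-1},{"dx":-0.18,"dy":0,"dz":-0.003,"ax":0,"ay":0,"az":0,"grip":-1}]'
python3 togo.py -36 -40 33
```

```text
clock: 3.28
position: [0.5316, -0.3121, 0.0328]
ee_rot: [0.0, 0.754, 0.657, 0.004]
contact_force: [2.9, 14.0, 24.2]
width: 0.0
gripper_force: 12.1
t 3.2833 d [-0.45   0.004 -0.003] a [ 0.004 -0.004 -0.007] TCP jig mm [-35.8  72.4  32.8] F [ 2.9 14.  24.2] w 0.0
```

```bash

python3 -m jog '[{"dx":-0.04,"dy":0,"dz":0,"ax":0,"ay":0,"az":0,"grip":-1},{"dx":-0.08,"dy":0,"dz":0,"ax":0,"ay":0,"az":0,"grip":-1},{"dx":-0.12,"dy":0,"dz":0,"ax":0,"ay":0,"az":0,"grip":-1},{"dx":-0.16,"dy":0,"dz":0,"ax":0,"ay":0,"az":0,"grip":-1},{"dx":-0.2,"dy":0,"dz":0,"ax":0,"ay":0,"az":0,"grip":-1}]'
python3 togo.py -36 -40 33
```

```text
clock: 3.7
position: [0.5251, -0.3607, 0.0329]
ee_rot: [-0.0, 0.753, 0.657, 0.004]
contact_force: [3.1, 14.2, 23.7]
width: 0.0004
gripper_force: 11.9
t 3.7 d [-0.254  0.003 -0.002] a [ 0.003 -0.004 -0.006] TCP jig mm [-36.1  23.4  32.9] F [ 3.1 14.2 23.7] w 0.0004
```

```bash

python3 -m jog '[{"dx":-0.04,"dy":0,"dz":0,"ax":0,"ay":0,"az":0,"grip":-1},{"dx":-0.08,"dy":0,"dz":0,"ax":0,"ay":0,"az":0,"grip":-1},{"dx":-0.12,"dy":0,"dz":0,"ax":0,"ay":0,"az":0,"grip":-1},{"dx":-0.16,"dy":0,"dz":0,"ax":0,"ay":0,"az":0,"grip":-1},{"dx":-0.18,"dy":0,"dz":0,"ax":0,"ay":0,"az":0,"grip":-1}]'
python3 togo.py -36 -40 33
```

```text
clock: 4.12
position: [0.519, -0.4063, 0.0329]
ee_rot: [0.0, 0.753, 0.657, 0.004]
contact_force: [2.8, 14.5, 23.4]
width: 0.0001
gripper_force: 11.2
t 4.1167 d [-0.069  0.003 -0.001] a [ 0.003 -0.003 -0.006] TCP jig mm [-36.5 -22.7  32.9] F [ 2.8 14.5 23.4] w 0.0001
```

Now the last stretch, in small steps, watching for the end-stop force.

```bash

python3 -m jog '[{"dx":-0.02,"dy":0,"dz":0,"ax":0,"ay":0,"az":0,"grip":-1},{"dx":-0.04,"dy":0,"dz":0,"ax":0,"ay":0,"az":0,"grip":-1},{"dx":-0.05,"dy":0,"dz":0,"ax":0,"ay":0,"az":0,"grip":-1},{"dx":-0.06,"dy":0,"dz":0,"ax":0,"ay":0,"az":0,"grip":-1},{"dx":-0.06,"dy":0,"dz":0,"ax":0,"ay":0,"az":0,"grip":-1}]'
python3 togo.py -36 -40 33
```

```text
clock: 4.53
position: [0.5169, -0.4208, 0.0329]
ee_rot: [0.0, 0.753, 0.658, 0.004]
contact_force: [2.1, 11.5, 22.8]
width: -0.0001
gripper_force: 10.7
t 4.5333 d [-0.011  0.003 -0.001] a [ 0.003 -0.003 -0.006] TCP jig mm [-36.7 -37.3  32.9] F [ 2.1 11.5 22.8] w -0.0001
```

```bash

python3 -m jog '[{"dx":-0.01,"dy":0,"dz":0,"ax":0,"ay":0,"az":0,"grip":-1},{"dx":-0.016,"dy":0,"dz":0,"ax":0,"ay":0,"az":0,"grip":-1},{"dx":-0.016,"dy":0,"dz":0,"ax":0,"ay":0,"az":0,"grip":-1}]'
python3 togo.py -36 -40 33
```

```text
clock: 4.78
position: [0.5167, -0.4215, 0.0329]
ee_rot: [-0.002, 0.753, 0.658, 0.005]
contact_force: [3.4, 19.5, 24.9]
width: -0.0001
gripper_force: 10.3
t 4.7833 d [-0.008  0.003 -0.001] a [ 0.003 -0.007 -0.006] TCP jig mm [-36.8 -38.   32.9] F [ 3.4 19.5 24.9] w -0.0001
```

The force is rising with almost no travel, so the sled is against the end stop. I'll ease off the handle with the bar still down, then lift.

```bash

python3 -m jog '[{"dx":0.02,"dy":0,"dz":0,"ax":0,"ay":0,"az":0,"grip":-1},{"dx":0.05,"dy":0,"dz":0,"ax":0,"ay":0,"az":0,"grip":-1},{"dx":0.06,"dy":0,"dz":0,"ax":0,"ay":0,"az":0,"grip":-1},{"dx":0.06,"dy":0,"dz":0,"ax":0,"ay":0,"az":0,"grip":-1}]'
python3 togo.py -36 -40 33
python3 - <<'E'
from rig import manip
import cv2,numpy as np
a=manip.get_image("side")["img"][100:300,235:415,::-1];b=manip.get_image("top")["img"][130:240,180:390,::-1]
cv2.imwrite("pics/s2.png",np.hstack([cv2.resize(a,(360,400)),np.vstack([cv2.resize(b,(420,220)),np.zeros((180,420,3),np.uint8)])]))
E
```

```text
clock: 5.12
position: [0.5181, -0.417, 0.033]
ee_rot: [0.006, 0.752, 0.659, -0.001]
contact_force: [-0.0, -3.3, 14.8]
width: 0.0002
gripper_force: 7.6
t 5.1167 d [-0.027  0.     0.   ] a [ 0.005  0.006 -0.004] TCP jig mm [-36.  -33.4  33. ] F [-0.  -3.3 14.8] w 0.0002
```

View pics/s2.png

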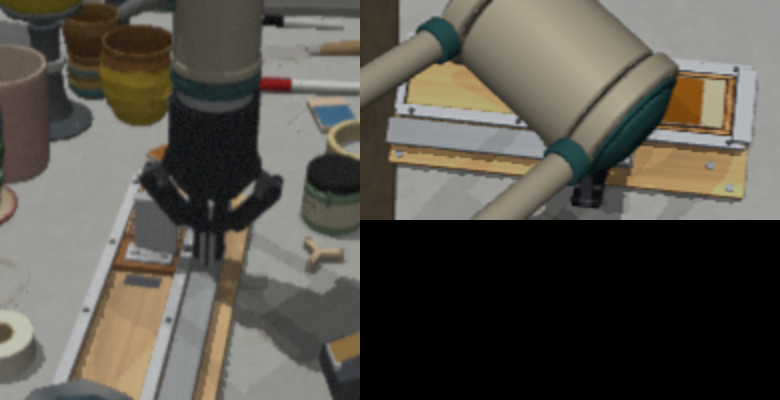

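The side crop shows the sled past the lowered stop (140,282). The top crop shows the sled and tile up against the end stop, at about (700,100). Now I lift straight up and move away.

```bash

python3 -m jog '[{"dx":0.02,"dy":0,"dz":-0.03,"ax":0,"ay":0,"az":0,"grip":-1},{"dx":0.02,"dy":0,"dz":-0.1,"ax":0,"ay":0,"az":0,"grip":-1},{"dx":0.02,"dy":0,"dz":-0.25,"ax":0,"ay":0,"az":0,"grip":-1},{"dx":0.02,"dy":0,"dz":-0.4,"ax":0,"ay":0,"az":0,"grip":-1},{"dx":0.02,"dy":0,"dz":-0.55,"ax":0,"ay":0,"az":0,"grip":-1}]'
python3 -m jog '[{"dx":0,"dy":-0.1,"dz":-0.1,"ax":0,"ay":0,"az":0,"grip":-1},{"dx":0,"dy":0.15,"dz":-0.2,"ax":0,"ay":0,"az":0,"grip":-1},{"dx":0,"dy":0.3,"dz":-0.2,"ax":0,"ay":0,"az":0,"grip":-1},{"dx":0,"dy":0.45,"dz":-0.2,"ax":0,"ay":0,"az":0,"grip":-1},{"dx":0,"dy":0.6,"dz":-0.2,"ax":0,"ay":0,"az":0,"grip":-1}]'
python3 -m jog '[{"dx":0,"dy":0.1,"dz":0,"ax":0,"ay":0,"az":0,"grip":-1},{"dx":0,"dy":0.2,"dz":0,"ax":0,"ay":0,"az":0,"grip":-1},{"dx":0,"dy":0.2,"dz":0,"ax":0,"ay":0,"az":0,"grip":-1},{"dx":0,"dy":0.2,"dz":0,"ax":0,"ay":0,"az":0,"grip":-1}]'
python3 - <<'E'
from rig import manip
import cv2,numpy as np
a=manip.get_image("side")["img"][140:330,235:415,::-1];b=manip.get_image("top")["img"][130:300,180:390,::-1]
cv2.imwrite("pics/s3.png",np.hstack([cv2.resize(a,(380,400)),cv2.resize(b,(420,400))]))
E
```

```text
clock: 5.63
position: [0.5157, -0.4075, 0.1668]
ee_rot: [-0.001, 0.753, 0.658, 0.0]
contact_force: [0.2, -0.6, 0.2]
width: 0.0001
gripper_force: 0.0
clock: 6.05
position: [0.6544, -0.4268, 0.2176]
ee_rot: [0.001, 0.753, 0.658, 0.0]
contact_force: [1.1, -1.3, 0.2]
width: -0.0001
gripper_force: 0.0
clock: 6.38
position: [0.7033, -0.4328, 0.2135]
ee_rot: [-0.001, 0.752, 0.659, -0.0]
contact_force: [-0.6, -0.2, -1.2]
width: -0.0
gripper_force: 0.0
```

View pics/s3.png

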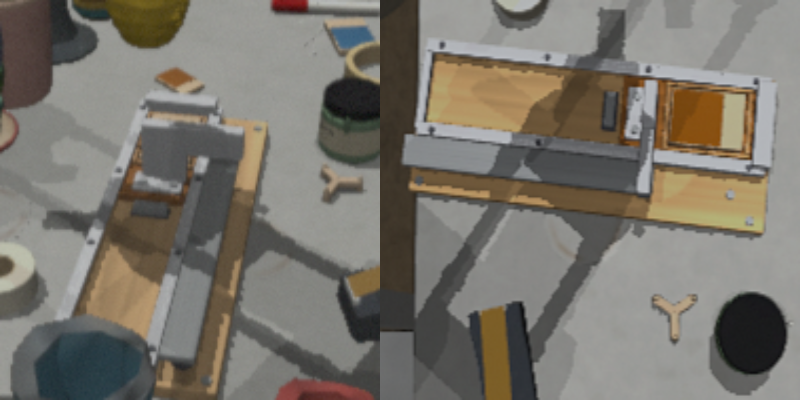

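The stop (610,110) is up again just behind the sled's tail, and the press bar is up. The tile lies in its pocket at (705,120), and the stilt and jar haven't moved. Handing in.

```bash
python3 -c "
from rig import manip
print(manip.sign_off())"
```

```text
the job is handed in; nothing more can be done
None
```

The sled was pushed past the spring stop to the end stop with the tile still in its pocket; the stop came up behind it, the hand was withdrawn clear, and the job was handed in at about 6.5 s.

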